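Nudge the organiser tray home onto its two pins

TASK

The aluminium tray of the wooden desk organiser has slipped off its seat and is riding on top of the two brass locating pins. Nudge it sideways with the fingertips until both holes drop over the pins and it lies flat on the board; only push it, gently, never lift it. Leave the earbud case, the eraser and the tape measure where they are.

Things in the scene. Friction and masses are not known exactly. Their poses are not given: they have to be found in the camera images.
- board: wooden organiser board, 215 x 250 mm, 12 mm thick, fixed to the desk; origin at the centre of its underside, x along its short side (away from the robot at yaw 0), y along its long side, z up. A flush grey inlay, 98 x 158 mm, centred on its top, marks the tray's seat. Two fixed brass pins stand on its y axis, 50 mm either side of its centre; the tray hides them at the start
- pin_left (a point): the pin at board y = +50 mm; the point is on its axis at the level of the board's top (12 mm above the desk). The pin stands 7 mm above the board: 8 mm thick for the lower 4 mm, then tapering to 4.4 mm at its flat tip
- pin_right (a point): the same for the like pin at board y = -50 mm
- tray: loose aluminium tray, 90 x 150 mm, about 0.25 kg: flat floor 3 mm thick, upright rim all round, 3 mm thick, its top 14 mm above the underside; origin at the centre of its underside, x along its short, y along its long side. It starts 18 to 36 mm off towards board -x, up to 15 mm off along y, turned up to 0.2 rad, leaning: its floor rides on the pin tips, its -x edge on the board
- hole_left (a point): centre of the tray's round through hole, 12 mm wide, at tray y = +50 mm, at the level of its underside; it belongs on pin_left (seated, the two points meet)
- hole_right (a point): centre of the like hole at tray y = -50 mm, at the level of its underside; it belongs on pin_right
- earbuds: white earbud case, 26 x 58 mm, 41 mm high, a bystander; origin at the centre of its underside
- rubber: green and white eraser, 21 x 44 mm, 12 mm high, a bystander; origin at the centre of its underside
- tape: yellow tape measure, 36 x 68 mm, 60 mm high, a bystander; origin at the centre of its underside

How it is judged:
By the outcome, as a careful person would: the job done as asked, in the order asked, and still so for the second after the job is handed in, with the robot touching nothing.
It also fails if it takes over 67 s, if anything falls off the work surface, if the arm or the gripper's body presses on something with over 40 N, if the wrist force passes 120 N, or if a joint passes its speed limit or range.

ROBOT

A 6-joint arm with a two-finger parallel gripper is mounted at the origin on a cart in front of the work surface, level with it; the furniture and walls round the work are solid. World frame = base frame: x ahead of the robot, y to its left, z up, the work surface at z = 0. Lengths are in mm, angles in rad, forces in N, time in s.
With the tool pointing down it reaches from about 250 to 850 mm from the base axis. Payload 12.5 kg.
Tool frame: the origin (TCP) lies midway between the tips of the shut fingers; the grasp point (between the pads) lies env.grasp_offset behind it (env.grasp_offset is the distance from the TCP to the grasp point, in mm); z points along the fingers, y is the line along which they close (so a half turn about z gives the same grasp; the last joint's range is limited). The gripper opens to 93 mm and grips with 3 to 60 N. Pads are 15 mm wide; open, the fingers measure 128 mm over their backs; the gripper's body (75 mm by 188 mm) begins 65 mm behind the grasp point.
Start: joints at [-1.358, 0.351, 1.652, -0, 1.139, -0.085], TCP at [161.399, -525.77, 218.633] pointing down, gripper open.
Joint ranges: [-2.75, 2.75], [-0.79, 2.1], [0.01, 2.65], [-1.57, 4.71], [0.07, 3.14], [-2.87, 2.87]. Speed limits (rad/s): [2.22, 2.22, 2.79, 3.14, 3.14, 3.14].

INTERFACE

Orientations are given as a 3x3 rotation matrix whose columns are the frame's x, y, z axes.
In Python, from workcell import env, eyes, workorder gives the robot as it stands.
- The arm moves only by the tool play_rows, never from a script. Its argument "targets" is a list that holds one entry, the list of rows, each a list of 5 numbers: the opening in per cent of the stroke, from 0 (shut) to 100 (fully open), then the shift along the tool's x, y, z in mm, then the turn about the tool's z in degrees. A call has 1 to 8 rows; each row shifts and turns the commanded pose from where the row before left it, along the tool's axes as they then stand; what a row does not reach is not made up. A row lasts 1/8 s, in which the tool goes at most 62.5 mm and 10.7 degrees, less where a joint would pass 70% of its speed; a pose out of reach is approached as far as the arm can. A call with a gripper value outside its range is refused whole. The fingers move at their own pace and stop on an object; "squeeze" is the grip in N (left out, the last holds). Time passes only in rows, so rows that do not move let the fingers close. It gives the time, the measured TCP pose, the force, the opening and the grip force at its end, in the units of the state.
- env.sense(): the state, without advancing time (a new reading comes with each control period).
- eyes.grab_frame(name): name is "side" or "top"; returns a dict with "image" (420x560x3 uint8, blue, green, red), "camera_matrix" (3x3 intrinsics, pixels), "world_to_cam" (4x4, takes a point from world to camera coordinates). Camera axes: x right, y up, looking along -z (the intrinsics and any distortion apply to the point x, -y, -z); pixel columns grow to the right and rows downward; lengths in mm; the calibration is good to about 2 mm. A picture is of the moment at which its call begins. There is no depth.
- workorder.job_done(): hands the job in; it is judged then, once.
The state is a dict: "time": time; "qpos": joint angles; "joint_vel": joint speeds; "joint_efforts": joint torques, N m; "position": TCP position; "eef_rot": TCP orientation; "ft_force": force on the tool from outside, world axes, zero at the start; "wrist_torque": the same for the moment, N m; "finger_gap": finger opening in mm; "finger_force": force on a finger pad.
Only numpy, scipy, OpenCV 4.12 (cv2) and the standard library are available. Lean on these libraries where they do the work, as an engineer would, in place of code of your own. Each camera call takes 0.05 s, during which the arm holds its last target. There are 200 camera calls.

## Working session

There is one attempt and no reset: what is moved stays moved. The work goes in short steps, Python scripts to look and compute and a tool call to move; the robot and the scene stay as the last step left them, time stands still between calls to the robot, and variables do not carry over. Pictures are saved under pics/ and viewed, at most 10 in all, crops included, and the job is handed in when it is done.

Besides the shell and the picture viewer there is one more tool, called after "Request:" as name(argument=value, ...) on one line, values as JSON. play_rows: Moves the arm, as the interface text tells. Its arguments: {"type":"object","properties":{"targets":{"type":"array","items":{"type":"array","items":{"type":"array","items":{"type":"number"}}}},"squeeze":{"type":"number"}},"required":["targets"]}

```bash
mkdir -p pics; ls; python3 - <<'E'
from workcell import env,eyes
import cv2,numpy as np
for n in("side","top"):
    f=eyes.grab_frame(n);cv2.imwrite(f"pics/{n}0.png",f["image"])
    print(n,f["camera_matrix"].tolist(),np.round(f["world_to_cam"],3).tolist(),[k for k in f])
s=env.sense();print(s,env.grasp_offset)
E
```

```text
pics
side [[436.17696707927547, 0.0, 285.44682822922886], [0.0, 436.17696707927547, 215.71540759217217], [0.0, 0.0, 1.0]] [[0.863, -0.504, -0.008, -534.822], [0.297, 0.496, 0.816, -227.014], [-0.407, -0.707, 0.578, -656.901], [0.0, 0.0, 0.0, 1.0]] ['image', 'camera_matrix', 'world_to_cam']
top [[452.147808926955, 0.0, 290.13332952407467], [0.0, 452.147808926955, 213.67779669293702], [0.0, 0.0, 1.0]] [[0.012, -1.0, -0.026, 20.921], [0.999, 0.011, 0.043, -604.792], [-0.042, -0.026, 0.999, -1162.022], [0.0, 0.0, 0.0, 1.0]] ['image', 'camera_matrix', 'world_to_cam']
{'time': 0.1, 'qpos': array([-1.35755667e+00,  3.51213914e-01,  1.65229548e+00, -1.19437780e-06,
        1.13911605e+00, -8.46172402e-02]), 'joint_vel': array([-0.0006479 , -0.0013097 , -0.00160272,  0.00084752, -0.00013155,
        0.00114421]), 'joint_efforts': array([ 7.21683609e-04, -4.98027778e+01, -2.85704201e+01,  7.00018974e-02,
        2.38907291e-02, -2.00876389e-05]), 'position': array([ 161.36420942, -525.49785864,  218.16253986]), 'eef_rot': array([[ 9.55967489e-01,  2.93472507e-01, -2.19628563e-04],
       [ 2.93472576e-01, -9.55966960e-01,  1.00917643e-03],
       [ 8.62078863e-05, -1.02919482e-03, -9.99999467e-01]]), 'ft_force': array([ 0.07136966, -1.16676657, -0.00375003]), 'wrist_torque': array([-0.00261671,  0.05074268, -0.02038455]), 'finger_force': 0.0, 'finger_gap': 93.07611868194748} 18.8
```

View pics/top0.png

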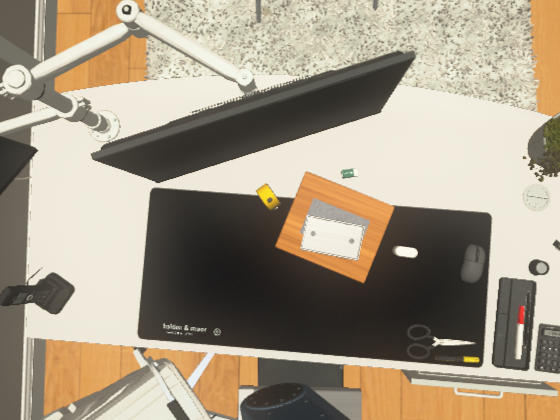

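View pics/side0.png

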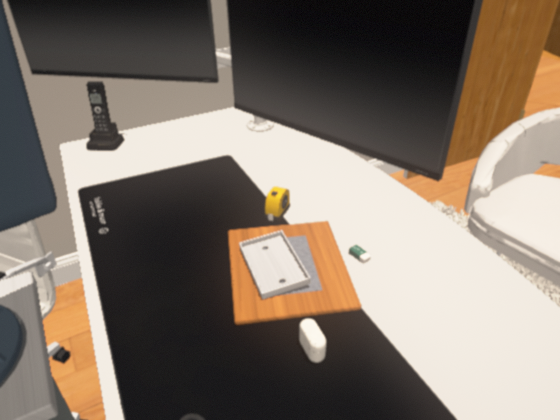

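The top view shows the board with corners near (306,172), (394,208), (364,282) and (275,246). The tray is at about (333,237), with holes near (313,233) and (351,241), and the visible inlay lies on its far side. The side view agrees: tray at about (275,263), holes near (265,247) and (283,281).

```bash
cat >h.py <<'E'
from workcell import env,eyes
import cv2,numpy as np
def ray(f,px,z):
    K=f["camera_matrix"];T=f["world_to_cam"];R=T[:3,:3];c=-R.T@T[:3,3]
    px=np.atleast_2d(px).astype(float)
    d=np.c_[(px[:,0]-K[0,2])/K[0,0],-(px[:,1]-K[1,2])/K[1,1],-np.ones(len(px))]@R
    return c+d*((z-c[2])/d[:,2])[:,None]
def proj(f,P):
    T=f["world_to_cam"];K=f["camera_matrix"];q=np.atleast_2d(P)@T[:3,:3].T+T[:3,3]
    return np.c_[K[0,0]*q[:,0]/-q[:,2]+K[0,2],-K[1,1]*q[:,1]/-q[:,2]+K[1,2]]
def quad(mask):
    """corners by line fits to the 4 sides of the biggest blob's hull"""
    cs,_=cv2.findContours(mask,cv2.RETR_EXTERNAL,cv2.CHAIN_APPROX_NONE)
    c=max(cs,key=cv2.contourArea)[:,0].astype(np.float32)
    h=cv2.convexHull(c)
    for e in np.linspace(.01,.1,40):
        q=cv2.approxPolyDP(h,e*cv2.arcLength(h,True),True)[:,0]
        if len(q)<=4:break
    L=[]
    for i in range(4):
        a,b=q[i],q[(i+1)%4];t=(b-a)/np.linalg.norm(b-a);n=np.array([-t[1],t[0]])
        s=(c-a)@t;m=(abs((c-a)@n)<2.5)&(s>.1*np.linalg.norm(b-a))&(s<.9*np.linalg.norm(b-a))
        v=cv2.fitLine(c[m],cv2.DIST_HUBER,0,.01,.01)[:,0];n=np.array([-v[1],v[0]]);L.append([*n,-n@v[2:]])
    X=[np.cross(L[i-1],L[i]) for i in range(4)]
    return np.array([x[:2]/x[2] for x in X])
ROI={"top":(260,160,150,135),"side":(215,210,150,115)}
def up(n,f,k=4):
    x,y,w,h=ROI[n];return cv2.resize(f["image"][y:y+h,x:x+w],None,fx=k,fy=k,interpolation=cv2.INTER_CUBIC)
def topx(n,p,k=4):return (np.array(p)+.5)/k-.5+np.array(ROI[n][:2])
def board(n,f):
    u=up(n,f);hsv=cv2.cvtColor(u,cv2.COLOR_BGR2HSV)
    m=cv2.inRange(hsv,(3,90,70),(22,255,255))
    m=cv2.morphologyEx(m,cv2.MORPH_OPEN,np.ones((9,9)))
    return topx(n,quad(m))
E
cat >m1.py <<'E'
from h import *
import sys
ims=[]
for n in("top","side"):
    f=eyes.grab_frame(n);b=board(n,f);W=ray(f,b,12);u=up(n,f)
    print(n,b.round(1).tolist(),W.round(1)[:,:2].tolist(),"centre",W.mean(0).round(1),"len",np.linalg.norm(W-np.roll(W,-1,0),axis=1).round(1))
    for p in (b-ROI[n][:2]+.5)*4-.5: cv2.circle(u,tuple(int(x) for x in p),3,(255,0,255),-1)
    cv2.imwrite(f"pics/{n}{sys.argv[1]}.png",u)
E
python3 m1.py 1
```

```text
top [[305.5, 170.8], [394.7, 206.4], [363.8, 283.9], [274.1, 246.9]] [[717.0, -10.6], [626.3, -242.4], [425.9, -163.9], [517.9, 68.6]] centre [571.8 -87.   12. ] len [248.9 215.3 250.  214.3]Traceback (most recent call last):
  File "m1.py", line 5, in <module>
    f=eyes.grab_frame(n);b=board(n,f);W=ray(f,b,12);u=up(n,f)
                           ~~~~~^^^^^
  File "h.py", line 34, in board
    return topx(n,quad(m))
                  ~~~~^^^
  File "h.py", line 23, in quad
    v=cv2.fitLine(c[m],cv2.DIST_HUBER,0,.01,.01)[:,0];n=np.array([-v[1],v[0]]);L.append([*n,-n@v[2:]])
      ~~~~~~~~~~~^^^^^^^^^^^^^^^^^^^^^^^^^^^^^^^
cv2.error: OpenCV(4.12.0) /io/opencv/modules/imgproc/src/linefit.cpp:50: error: (-215:Assertion failed) count > 0 in function 'fitLine2D_wods'
```

View pics/top1.png

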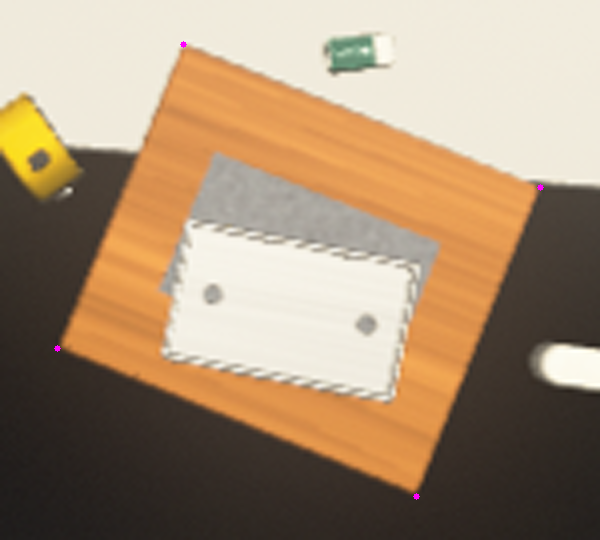

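The crop shows a clean board fit, with the corners marked. The holes are grey spots at crop (213,294) and (367,324), and the tray is shifted toward board -x and turned counter-clockwise. Next I'll measure the holes in the board frame.

```bash
cat >m2.py <<'E'
from h import *
import sys
n="top";f=eyes.grab_frame(n);W=ray(f,board(n,f),12) if len(sys.argv)>2 else None
C=np.array([571.8,-87.0]);yaw=np.arctan2(-79.2,199.7) # board, from corner fit
if W is not None:
    W=W[np.argsort(-W[:,0])];print(W.round(1),W.mean(0))
yaw=np.mean([np.arctan2(68.6-(-163.9),517.9-425.9),np.arctan2(-10.6+242.4,717-626.3)])-np.pi/2
R=np.array([[np.cos(yaw),-np.sin(yaw)],[np.sin(yaw),np.cos(yaw)]])
B=lambda P:(P[:,:2]-C)@R
u=up(n,f);hsv=cv2.cvtColor(u,cv2.COLOR_BGR2HSV)
in_b=np.zeros(u.shape[:2],np.uint8)
bp=(proj(f,np.c_[(np.array([[-1,-1],[1,-1],[1,1],[-1,1]])*[100,118])@R.T+C,[12]*4])-ROI[n][:2]+.5)*4-.5
cv2.fillPoly(in_b,[bp.astype(np.int32)],255)
m=cv2.inRange(hsv,(0,0,195),(180,60,255))&in_b
m=cv2.morphologyEx(m,cv2.MORPH_CLOSE,np.ones((7,7)))
cs,h=cv2.findContours(m,cv2.RETR_CCOMP,cv2.CHAIN_APPROX_NONE)
i=max(range(len(cs)),key=lambda i:cv2.contourArea(cs[i]))
hull=cv2.convexHull(cs[i]);r=cv2.minAreaRect(hull);tm=np.zeros_like(m)
cv2.fillPoly(tm,[cv2.boxPoints(((r[0]),(r[1][0]-44,r[1][1]-44),r[2])).astype(np.int32)],255)
d=(u.min(2)<195).astype(np.uint8)*255&tm
nl,lab,st,ce=cv2.connectedComponentsWithStats(d)
H=[(st[k,4],ce[k]) for k in range(1,nl) if st[k,4]>60]
print("rect",np.round(topx(n,r[0]),1),np.round(np.array(r[1])/4,1),round(r[2],1))
z=float(sys.argv[1])
for a,c in H:
    p=topx(n,c);Q=ray(f,p,z);print("hole area",a,"px",p.round(2),"world",Q[0,:2].round(1),"board",B(Q)[0].round(1))
q=cv2.boxPoints(r);Q=B(ray(f,topx(n,q),26));print("rect corners in board",Q.round(1).tolist())
if len(H)==2:
    P=np.array([B(ray(f,topx(n,c),z))[0] for a,c in H]);P=P[np.argsort(P[:,1])];v=P[1]-P[0]
    print("mid",P.mean(0).round(1),"dist",np.linalg.norm(v).round(1),"tray yaw rel deg",np.degrees(np.arctan2(-v[0],v[1])).round(2))
s=env.sense();x=s["eef_rot"][:2,0]
print("t",round(s["time"],2),"TCP",s["position"].round(1),"TCP board",B(s["position"][None])[0].round(1),"tool x yaw rel board deg",np.degrees(np.arctan2(x[1],x[0])-yaw).round(2),"board yaw",np.degrees(yaw).round(2),"F",s["ft_force"].round(2))
if len(sys.argv)>2:cv2.imwrite(f"pics/top{sys.argv[2]}.png",u)
E
python3 m2.py 17
```

```text
rect [332.2 237.2] [60.1 35.7] 10.8
hole area 327 px [312.73 233.14] world [554.7 -31. ] board [-36.4  45.9]
hole area 374 px [351.21 240.67] world [ 536.6 -130.2] board [-17.  -53.1]
rect corners in board [[-87.2, 62.4], [2.6, 80.3], [32.6, -70.2], [-56.9, -87.6]]
mid [-26.7  -3.6] dist 100.8 tray yaw rel deg 11.12
t 0.25 TCP [ 161.4 -525.6  218.4] TCP board [-221.3 -558.4] tool x yaw rel board deg 38.54 board yaw -21.48 F [-0.01 -0.58 -0.87]
```

Request:
play_rows(targets=[[[100, 41, -37, 0, 0], [100, 41, -37, 0, 0], [100, 41, -37, 0, 0], [100, 41, -37, 0, 0], [100, 41, -37, 0, 0], [100, 41, -37, 0, 0], [100, 41, -37, 0, 0], [100, 41, -37, 0, 0]]])

```text
time: 1.25
position: [388.8, -144.9, 218.8]
eef_rot: [[0.956, 0.293, 0.001], [0.293, -0.956, -0.0], [0.0, 0.0, -1.0]]
ft_force: [0.7, -0.6, -1.1]
finger_gap: 92.8
finger_force: 0.0
```

Request:
play_rows(targets=[[[100, 44, -40, 0, 0], [100, 44, -40, 0, 0], [100, 0, 0, 30, 9.6], [100, 0, 0, 30, 9.6], [100, 0, 0, 30, 9.6], [100, 0, 0, 30, 9.7], [100, 0, 0, 0, 0], [100, 0, 0, 0, 0]]])

```text
time: 2.25
position: [449.3, -44.4, 99.6]
eef_rot: [[0.932, -0.362, 0.001], [-0.362, -0.932, -0.0], [0.001, -0.0, -1.0]]
ft_force: [0.7, -0.7, 0.6]
finger_gap: 93.2
finger_force: 0.0
```

```bash
python3 m2.py 17 | tail -1
```

```text
t 2.3 TCP [449.5 -44.4  99.8] TCP board [-129.4   -5.1] tool x yaw rel board deg 0.22 board yaw -21.48 F [-0.51  0.04 -0.73]
```

Request:
play_rows(targets=[[[100, 0, 0, 40, 0], [100, 0, 0, 30, 0], [100, 0, 0, 12, 0], [100, 10, 0, 0, 0], [100, 10, 0, 0, 0], [100, 10, 0, 0, 0], [100, 5, 0, 0, 0], [100, 3, 0, 0, 0]]])

```text
time: 3.3
position: [484.0, -58.1, 16.7]
eef_rot: [[0.931, -0.365, -0.001], [-0.365, -0.931, 0.0], [-0.001, 0.0, -1.0]]
ft_force: [-2.4, 1.9, 2.5]
finger_gap: 92.9
finger_force: 1.3
```

Request:
play_rows(targets=[[[100, 2, 0, 0, 0], [100, 2, 0, 0, 0], [100, 2, 0, 0, 0], [100, 2, 0, 0, 0], [100, 2, 0, 0, 0], [100, 2, 0, 0, 0], [100, 2, 0, 0, 0], [100, 0, 0, 0, 0]]])

```text
time: 4.3
position: [497.4, -63.4, 16.6]
eef_rot: [[0.931, -0.366, 0.0], [-0.366, -0.931, -0.0], [0.0, -0.0, -1.0]]
ft_force: [-0.4, 0.3, -0.4]
finger_gap: 92.8
finger_force: 0.3
```

```bash
python3 m2.py 17
```

```text
rect [337.1 229.3] [59.7 25.5] 17.1
hole area 346 px [316.82 228.19] world [567.6 -41.4] board [-20.6  40.9]
hole area 354 px [354.15 239.77] world [ 539.  -137.7] board [-12.  -59.2]
rect corners in board [[-43.2, 65.2], [22.0, 70.9], [35.2, -80.9], [-29.7, -86.3]]
mid [-16.3  -9.2] dist 100.5 tray yaw rel deg 4.91
t 4.35 TCP [497.4 -63.4  16.6] TCP board [-77.9  -5.3] tool x yaw rel board deg 0.03 board yaw -21.48 F [-0.31 -0.66 -0.06]
```

Request:
play_rows(targets=[[[100, 2, 0, 0, 0], [100, 2, 0, 0, 0], [100, 2, 0, 0, 0], [100, 2, 0, 0, 0], [100, 1, 0, 0, 0], [100, 1, 0, 0, 0], [100, 1, 0, 0, 0], [100, 0, 0, 0, 0]]])

```text
time: 5.35
position: [507.5, -67.3, 16.6]
eef_rot: [[0.931, -0.366, 0.0], [-0.366, -0.931, -0.0], [0.0, -0.0, -1.0]]
ft_force: [-0.7, 0.6, 0.4]
finger_gap: 93.4
finger_force: 0.4
```

```bash
python3 m2.py 17
```

```text
rect [340.1 227.1] [59.5 23.1] 21.8
hole area 217 px [319.91 224.27] world [577.8 -49.3] board [-8.2 37.3]
hole area 261 px [356.71 239.21] world [ 540.5 -144.3] board [ -8.2 -64.8]
rect corners in board [[-25.7, 62.9], [33.6, 63.2], [34.2, -88.6], [-24.8, -88.7]]
mid [ -8.2 -13.7] dist 102.1 tray yaw rel deg 0.02
t 5.4 TCP [507.5 -67.3  16.7] TCP board [-67.1  -5.2] tool x yaw rel board deg 0.04 board yaw -21.48 F [-1.13  1.27 -0.05]
```

Request:
play_rows(targets=[[[100, -10, 0, 0, 0], [100, -10, 0, 0, 0], [100, 0, 0, -40, 0], [50, 0, 0, -40, 0], [50, 0, 0, 0, -10], [50, 0, 0, 0, -10], [50, 0, 0, 0, -10], [50, 0, 0, 0, -10]]])

```text
time: 6.4
position: [488.1, -59.7, 96.6]
eef_rot: [[0.946, 0.324, -0.0], [0.324, -0.946, 0.0], [-0.0, -0.0, -1.0]]
ft_force: [-0.3, 0.3, -0.8]
finger_gap: 48.3
finger_force: 0.0
```

Request:
play_rows(targets=[[[50, 0, 0, 0, -10], [50, 0, 0, 0, -10], [50, 0, 0, 0, -10], [50, 0, 0, 0, -10], [50, 0, 0, 0, -10], [50, -60, 0, 0, 0], [50, -60, 0, 0, 0], [50, 0, 0, 0, 0]]])

```text
time: 7.4
position: [443.3, -174.1, 96.6]
eef_rot: [[0.37, 0.929, -0.0], [0.929, -0.37, -0.0], [-0.0, 0.0, -1.0]]
ft_force: [0.0, 1.6, -0.6]
finger_gap: 46.4
finger_force: 0.0
```

```bash
python3 m2.py 18
```

```text
rect [337.7 232.8] [59.6 35.6] 22.0
hole area 361 px [319.58 225.09] world [575.7 -48.4] board [-10.5  37.3]
hole area 363 px [355.86 239.88] world [ 538.8 -142. ] board [-10.6 -63.3]
rect corners in board [[-57.4, 63.2], [33.9, 63.4], [34.0, -88.7], [-56.8, -88.5]]
mid [-10.6 -13. ] dist 100.6 tray yaw rel deg -0.05
t 7.45 TCP [ 444.  -172.6   96.6] TCP board [ -87.6 -126.4] tool x yaw rel board deg 89.86 board yaw -21.48 F [-0.19  0.26  0.81]
```

Request:
play_rows(targets=[[[50, 6, 39, 0, 0], [50, 0, 39, 0, 0], [50, 0, 0, 40, 0], [50, 0, 0, 25, 0], [50, 0, 0, 10, 0], [50, 7, 0, 0, 0], [50, 7, 0, 0, 0], [50, 3, 0, 0, 0]]])

```text
time: 8.45
position: [526.6, -178.3, 22.6]
eef_rot: [[0.365, 0.931, 0.001], [0.931, -0.365, -0.001], [-0.0, 0.001, -1.0]]
ft_force: [-0.1, 0.6, -0.0]
finger_gap: 46.5
finger_force: 0.0
```

Request:
play_rows(targets=[[[50, 2, 0, 0, 0], [50, 2, 0, 0, 0], [50, 2, 0, 0, 0], [50, 2, 0, 0, 0], [50, 2, 0, 0, 0], [50, 1, 0, 0, 0], [50, 1, 0, 0, 0], [50, 0, 0, 0, 0]]])

```text
time: 9.45
position: [530.4, -167.5, 21.6]
eef_rot: [[0.365, 0.931, 0.0], [0.931, -0.365, 0.0], [0.0, -0.0, -1.0]]
ft_force: [-0.3, -0.6, 1.4]
finger_gap: 46.7
finger_force: 0.5
```

```bash
python3 m2.py 18 2
```

```text
Traceback (most recent call last):
  File "m2.py", line 3, in <module>
    n="top";f=eyes.grab_frame(n);W=ray(f,board(n,f),12) if len(sys.argv)>2 else None
                                         ~~~~~^^^^^
  File "h.py", line 34, in board
    return topx(n,quad(m))
                  ~~~~^^^
  File "h.py", line 23, in quad
    v=cv2.fitLine(c[m],cv2.DIST_HUBER,0,.01,.01)[:,0];n=np.array([-v[1],v[0]]);L.append([*n,-n@v[2:]])
      ~~~~~~~~~~~^^^^^^^^^^^^^^^^^^^^^^^^^^^^^^^
cv2.error: OpenCV(4.12.0) /io/opencv/modules/imgproc/src/linefit.cpp:50: error: (-215:Assertion failed) count > 0 in function 'fitLine2D_wods'
```

```bash
sed -i 's/^n="top".*/n="top";f=eyes.grab_frame(n)/; /^if W is/,+1d' m2.py; python3 m2.py 18 2
```

```text
rect [329.9 229.6] [47.3 35.5] 22.1
hole area 360 px [317.47 224.24] world [577.8 -43. ] board [-10.5  43.2]
hole area 698 px [343.71 239.96] world [ 538.1 -110.8] board [-22.6 -34.5]
rect corners in board [[-57.1, 69.2], [34.0, 69.2], [33.8, -51.6], [-56.9, -51.3]]
mid [-16.6   4.3] dist 78.6 tray yaw rel deg -8.83
t 9.55 TCP [ 530.3 -167.5   21.6] TCP board [ -9.1 -90.1] tool x yaw rel board deg 90.04 board yaw -21.48 F [-1.14 -0.7   0.79]
```

View pics/top2.png

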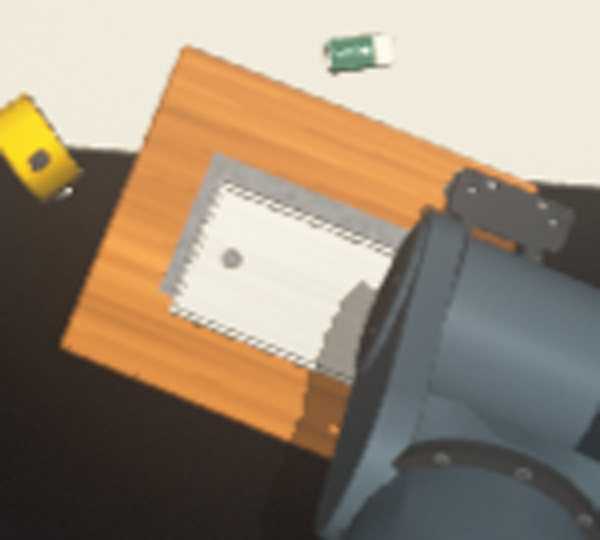

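The arm hides the right half of the tray. The left hole is visible at crop (231,259), which is board (-10.5, 43.2), and the tray is still aligned. It needs about 6.5 mm more in +y.

Request:
play_rows(targets=[[[50, 1, 0, 0, 0], [50, 1, 0, 0, 0], [50, 1, 0, 0, 0], [50, 1, 0, 0, 0], [50, 1, 0, 0, 0], [50, 1, 0, 0, 0], [50, 0.5, 0, 0, 0], [50, 0, 0, 0, 0]]])

```text
time: 10.55
position: [532.7, -161.4, 21.6]
eef_rot: [[0.366, 0.931, -0.0], [0.931, -0.366, 0.0], [0.0, -0.0, -1.0]]
ft_force: [-0.7, -0.1, 1.0]
finger_gap: 46.7
finger_force: 0.4
```

```bash
python3 m2.py 18
```

```text
rect [327.1 228.5] [46.8 35.4] 21.9
hole area 337 px [314.92 223.22] world [580.4 -36.3] board [-10.6  50.3]
hole area 516 px [340.82 239.59] world [ 539.  -103.4] board [-24.5 -27.2]
rect corners in board [[-57.3, 76.1], [33.7, 76.4], [33.9, -43.3], [-56.7, -43.3]]
mid [-17.5  11.5] dist 78.8 tray yaw rel deg -10.18
t 10.6 TCP [ 532.7 -161.5   21.6] TCP board [ -9.1 -83.6] tool x yaw rel board deg 90.04 board yaw -21.48 F [0.09 0.11 0.48]
```

Request:
play_rows(targets=[[[50, -8, 0, 0, 0], [50, -10, 0, 0, 0], [50, 0, 0, -40, 0], [50, 0, 0, -35, 0], [50, 0, -45, 0, 0], [50, 0, -45, 0, 0], [100, 51, 0, 0, 0], [100, 51, 0, 0, 0]]])

```text
time: 11.6
position: [479.8, -50.2, 97.0]
eef_rot: [[0.368, 0.93, 0.001], [0.93, -0.368, -0.0], [0.0, 0.001, -1.0]]
ft_force: [0.9, 0.5, 0.2]
finger_gap: 62.2
finger_force: 0.0
```

Request:
play_rows(targets=[[[100, 0, 0, 0, 10], [100, 0, 0, 0, 10], [100, 0, 0, 0, 10], [100, 0, 0, 0, 10], [100, 0, 0, 0, 10], [100, 0, 0, 0, 10], [100, 0, 0, 0, 10], [100, 0, 0, 0, 10]]])

```text
time: 12.6
position: [479.5, -51.0, 96.7]
eef_rot: [[0.979, -0.204, 0.0], [-0.204, -0.979, 0.0], [0.0, -0.0, -1.0]]
ft_force: [-0.3, -0.8, 0.2]
finger_gap: 93.4
finger_force: 0.0
```

Request:
play_rows(targets=[[[100, 0, 0, 0, 10], [100, 0, 0, 0, 0], [100, 0, 0, 0, 0]]])

```text
time: 12.98
position: [479.6, -50.7, 96.7]
eef_rot: [[0.932, -0.362, 0.0], [-0.362, -0.932, -0.0], [0.0, -0.0, -1.0]]
ft_force: [-0.7, 0.0, -0.2]
finger_gap: 93.1
finger_force: 0.0
```

```bash
python3 m2.py 18
```

```text
rect [333.2 231. ] [59.8 35.5] 21.9
hole area 340 px [314.93 223.24] world [580.3 -36.4] board [-10.6  50.2]
hole area 380 px [351.21 237.94] world [ 543.6 -130. ] board [-10.5 -50.4]
rect corners in board [[-57.6, 76.0], [33.6, 76.4], [34.1, -76.5], [-56.7, -76.5]]
mid [-10.6  -0.1] dist 100.6 tray yaw rel deg 0.06
t 13.03 TCP [479.6 -50.7  96.6] TCP board [-99.1   0.1] tool x yaw rel board deg 0.21 board yaw -21.48 F [-0.44 -0.65  0.09]
```

Request:
play_rows(targets=[[[100, 0, 0, 40, 0], [100, 0, 0, 30, 0], [100, 0, 0, 9.5, 0], [100, 10, 0, 0, 0], [100, 10, 0, 0, 0], [100, 8, 0, 0, 0], [100, 5, 0, 0, 0], [100, 2, 0, 0, 0]]])

```text
time: 14.02
position: [511.9, -63.2, 17.2]
eef_rot: [[0.931, -0.366, -0.001], [-0.366, -0.931, 0.0], [-0.001, 0.0, -1.0]]
ft_force: [-3.6, 1.4, 2.9]
finger_gap: 92.9
finger_force: 1.9
```

Request:
play_rows(targets=[[[100, 1, 0, 0, 0], [100, 1, 0, 0, 0], [100, 1, 0, 0, 0], [100, 1, 0, 0, 0], [100, 1, 0, 0, 0], [100, 1, 0, 0, 0], [100, 1, 0, 0, 0], [100, 0, 0, 0, 0]]])

```text
time: 15.02
position: [518.9, -65.9, 17.2]
eef_rot: [[0.931, -0.366, 0.0], [-0.366, -0.931, -0.0], [0.0, -0.0, -1.0]]
ft_force: [0.1, -0.8, 0.9]
finger_gap: 93.1
finger_force: 0.0
```

```bash
python3 m2.py 17
```

```text
rect [336.9 221.5] [60.  24.7] 21.4
hole area 253 px [316.58 219.02] world [591.3 -40.6] board [ 1.1 50.3]
hole area 538 px [351.59 233.28] world [ 555.6 -131. ] board [  1.  -46.9]
rect corners in board [[-18.0, 76.5], [45.5, 77.2], [47.1, -76.2], [-16.1, -76.7]]
mid [1.1 1.7] dist 97.2 tray yaw rel deg -0.07
t 15.07 TCP [518.8 -65.9  17.2] TCP board [-57.    0.3] tool x yaw rel board deg 0.04 board yaw -21.48 F [ 0.89 -0.21  0.11]
```

Request:
play_rows(targets=[[[100, -10, 0, 0, 0], [100, -20, 0, 0, 0], [100, -20, 0, -20, 0], [100, -30, 0, -40, 0], [100, -40, 0, -40, 0], [100, 0, 0, 0, 0]]])

```text
time: 15.82
position: [406.0, -21.3, 119.2]
eef_rot: [[0.931, -0.365, 0.004], [-0.365, -0.931, -0.001], [0.003, -0.001, -1.0]]
ft_force: [1.0, -0.0, -0.7]
finger_gap: 93.0
finger_force: 0.0
```

```bash
python3 m2.py 12 3; python3 - <<'E'
from h import *
f=eyes.grab_frame("side");cv2.imwrite("pics/side3.png",up("side",f,5))
E
```

```text
rect [334.8 226.6] [60.  35.8] 22.1
hole area 324 px [316.41 219.47] world [590.3 -40.3] board [ 0.1 50.2]
hole area 364 px [352.39 234.14] world [ 553.4 -133.7] board [ -0.  -50.2]
rect corners in board [[-45.4, 76.8], [46.5, 76.7], [46.1, -76.5], [-45.3, -76.1]]
mid [0. 0.] dist 100.4 tray yaw rel deg -0.07
t 15.88 TCP [406.8 -21.7 118. ] TCP board [-177.4    0.3] tool x yaw rel board deg 0.07 board yaw -21.48 F [ 1.02 -0.58 -0.38]
```

View pics/top3.png

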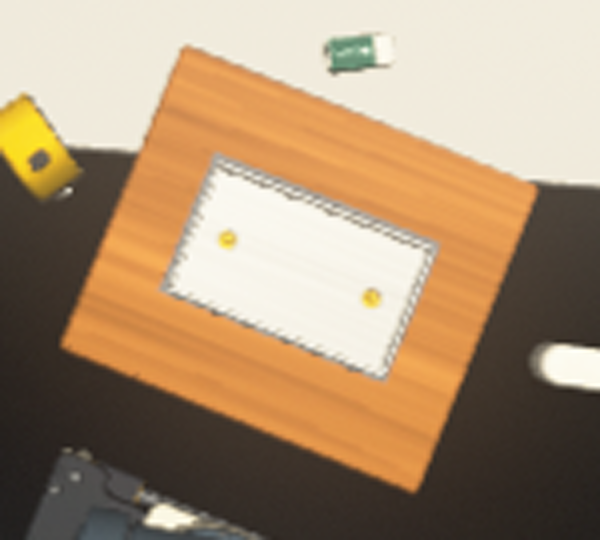

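View pics/side3.png

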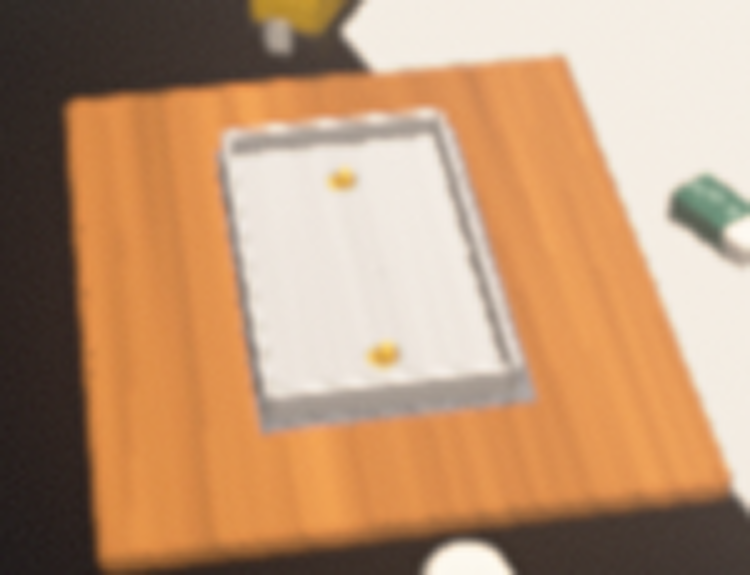

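Both brass pins stand up through the holes, at top crop (228,239) and (372,298) and side crop (343,180) and (384,355). The tray lies flat, centred on the inlay at (0.0, 0.0) mm, and the bystanders have not moved.

```bash
python3 -c "
from workcell import workorder
print(workorder.job_done())"
```

```text
the job is handed in; nothing more can be done
None
```

The tray is seated flat on the board with both pins through its holes. It was only pushed, the earbud case, eraser and tape measure were left where they were, and the job was handed in at about 16 s.

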